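# Lean the clipboard on the card cabinet's ledge

### The job

Take the clipboard (the board with the steel clip at its top) out of the board rack and lean it on the ledge along the flat side of the card-index cabinet: its foot stopped by the ledge's lip, its back resting against the cabinet's top edge, clip up and paper side facing out, the whole width of the board on the ledge. Leave the blank board and the photo frame standing in the rack.

Things in the scene. Friction and masses are not known exactly. Their poses are not given: they have to be found in the camera images.
- clipboard: Brown hardboard, 160 wide (x) x 6 thick (y) x 240 tall (z), about 250 g, upright in a slot of the board rack. Origin: centre of its underside. White sheet on its front (-y) face; steel clip, 90 wide, on that face 202 to 238 mm above the foot and over the top edge as a bar up to 250 mm. Board plus clip are 12 mm thick there (y = -9 to +3 mm): grip there from above, 220 mm above the foot.
- ledge (a point): Middle of the floor (3 mm above the desk) of a 340 mm long steel ledge on the flat side of a fixed grey cabinet, 340 x 200 x 150 high. x along the ledge, y from lip to cabinet, z up. Lip's inner face at y = -30 mm, its top 17 mm above this point; cabinet side at y = +30, its top edge 147 above. Foot at the lip, the board leans 20 deg. Low things (to 70 mm) stand on the cabinet's rear half.
- blank_board: Plain brown hardboard, no clip, 160 x 6 x 235 mm tall, to be left alone. Origin and axes as the clipboard's. It stands in the same fixed rack: three slots, each 10 mm wide, 75 mm apart (middle to middle), boards in any order; slot floor 12 mm, fence tops 60 mm above the desk. Boards lift straight out; then carry along the board's own width to pass the others.
- photo_frame: Dark wooden photo frame, 150 x 7 x 200 mm tall, upright in the remaining slot of the same rack. Origin and axes as the clipboard's. To be left alone.
Things that resemble listed ones, but are neither listed nor needed, are in the scene too. Leave any red look-alike of the clipboard alone.

How it is judged:
By the outcome, as a careful person would: the job done as asked, in the order asked, and still so for the second after the job is handed in, with the robot touching nothing.
It also fails if it takes over 40 s, if anything falls off the work surface, if the arm or the gripper's body presses on something with over 40 N, if the wrist force passes 120 N, or if a joint passes its speed limit or range.

### The arm

A 7-joint arm with a two-finger parallel gripper is mounted at the origin on the work surface. World frame = base frame: x ahead of the robot, y to its left, z up, the work surface at z = 0. Lengths are in m, angles in rad, forces in N, time in s.
With the tool pointing down it reaches from about 0.425 to 0.925 m from the base axis. Payload 6.8 kg.
Tool frame: the origin (TCP) lies at the very end of the fingers, on their centre line; the grasp point (between the pads) lies 19 mm behind it (hold_point_z is the distance from the TCP to the grasp point, in m); z points along the fingers, y is the direction in which the jaws open and shut (so a half turn about z gives the same grasp; the last joint's range is limited). The gripper opens to 85 mm and grips with 20 to 120 N. Pads are 22 mm wide; open, the fingers measure 114 mm over their backs; the gripper's body (76 mm by 85 mm) begins 54 mm behind the grasp point. The pads swing forward as they close: fully open they stand 13 mm farther back than shut.
Start: joints at [-1.317, 0.477, 0.022, 1.555, -0.011, 1.109, -0.083], TCP at [0.239, 0.631, 0.231] pointing down, gripper open.
Joint ranges: [-2.96, 2.96], [-0.34, 2.1], [-1.41, 1.46], [0.24, 2.44], [-1.37, 4.51], [0.17, 1.92], [-2.96, 2.96]. Speed limits (rad/s): [2.39, 2.39, 3.14, 3.14, 3.14, 3.14, 3.14].

### API

Orientations are given as a unit quaternion [w, x, y, z].
In Python, from station import get_obs, read_camera, calibration, hand_in, regions_of, hold_point_z gives the robot as it stands.
- The arm moves only by the tool send_rows, never from a script. Its argument "motion" is text: rows parted by semicolons, each of 7 numbers parted by spaces: the shift along the world's x, y, z in cm, then the turn, a rotation vector about the world's x, y, z in degrees, then the closure, from 0 (fully open) to 1 (shut). In form: dx dy dz rx ry rz fingers; .... A call has 1 to 20 rows; each row shifts and turns the pose as measured when the row begins; what a row does not reach is not made up. A row lasts 1/12 s, in which the tool goes at most 41.7 mm and 7.16 degrees, less where a joint would pass 70% of its speed; a pose out of reach is approached as far as the arm can. A call is refused whole if a number of a shift passes 4.17 or a number of a turn 7.16, either way. A call with a gripper value outside its range is refused whole. The fingers move at their own pace and stop on an object; "newtons" is the grip in N (left out, the last holds). Time passes only in rows, so rows that do not move let the fingers close. It gives the time, the measured TCP pose, the force and the opening at its end, in the units of the state.
- get_obs(): the state, without advancing time (a new reading comes with each control period).
- read_camera(name): name is "scene" or "side" or "wrist"; returns the picture (480x640x3 uint8, red, green, blue); there is no depth.
- calibration(name): a dict with "mtx" (3x3 intrinsics, pixels), "R" (3x3) and "t" (3): a world point X has camera coordinates R X + t; the wrist camera has in their place "hand_eye" (4x4, takes a point from camera to tool coordinates, whose origin is the TCP and whose axes are the flange's). Camera axes: x right, y down, z forward; pixel columns grow to the right and rows downward; lengths in m; the calibration is good to about 2 mm. A picture is of the moment at which its call begins: read the wrist's pose just before it. calibration takes no time and is no camera call.
- hand_in(): hands the job in, once; it reports no verdict.
Trained networks look in the newest picture that a camera, given by its name, has taken for a name from the list of things; names that differ only in an ending like _2 or _b are one class to them, and where a whole thing is asked for, a point or a joint stands for the part that bears it (a point fixed in the world has none). Each returns a list of dicts, best first, with "conf" (0 to 1); they miss things now and then, are a little off and sometimes report something else, mostly with a low value. They report only what shows in the picture. A call takes as long as a camera call. They do not tell look-alikes from the thing itself.
- regions_of(thing, camera): "region" (480x640 bool, what is visible of it) and "point" ([column, row] in pixels, amid what is visible of it).
The state is a dict: "t": time; "q": joint angles; "joint_vel": joint speeds; "joint_torque": joint torques, N m; "eef_pos": TCP position; "tool_rot": TCP orientation; "contact_force": force on the tool from outside, world axes, zero at the start; "torque": the same for the moment, N m; "gripper_width": opening from 0.0 (shut) to 1.0 (fully open).
Only numpy, scipy, OpenCV 4.12 (cv2) and the standard library are available. Lean on these libraries where they do the work, as an engineer would, in place of code of your own. Each camera call takes 0.05 s, during which the arm holds its last target.

## Working session

There is one attempt and no reset: what is moved stays moved. The work goes in short steps, Python scripts to look and compute and a tool call to move; the robot and the scene stay as the last step left them, time stands still between calls to the robot, and variables do not carry over. Pictures are saved under pics/ and viewed, and the job is handed in when it is done.

Besides the shell and the picture viewer there is one more tool, called after ">>>" in YAML: its name, and indented under it one key for each argument. send_rows: Moves the arm, as the interface text tells. Its arguments: {"type":"object","properties":{"motion":{"type":"string"},"newtons":{"type":"number"}},"required":["motion"]}

```bash
ls; mkdir -p pics
python3 - <<'E'
from station import *
import cv2
for c in ["scene","side","wrist"]:
    im=read_camera(c); cv2.imwrite(f"pics/{c}0.png",im[:,:,::-1])
    k=calibration(c); print(c,{a:(b.tolist() if hasattr(b,'tolist') else b) for a,b in k.items()})
print(get_obs(), hold_point_z)
E
```

```text
pics
scene {'mtx': [[447.756996197529, 0.0, 320.6425183546759], [0.0, 447.756996197529, 233.56914015877555], [0.0, 0.0, 1.0]], 'R': [[-0.4658064931720901, 0.8847667633981662, -0.01456314885776996], [0.4823370789990432, 0.24007125136610602, -0.84244687458034], [-0.7418728011872323, -0.3994415710131406, -0.5385825639631903]], 't': [0.3039903970390538, -0.1600141460659513, 1.2037552306085308]}
side {'mtx': [[440.6783057897637, 0.0, 319.4100874821763], [0.0, 440.6783057897637, 237.59343747642146], [0.0, 0.0, 1.0]], 'R': [[0.999653152931454, -0.025232966987823006, 0.007541300364945895], [-0.009462102799858388, -0.6113534092729543, -0.7913011295208292], [0.024577274967087195, 0.7909553124844201, -0.6113801200626869]], 't': [-0.47579858128560737, -0.026322457299927562, 0.8288448380048202]}
wrist {'mtx': [[381.41401056725965, 0.0, 320.8883077532979], [0.0, 381.41401056725965, 242.0071644110677], [0.0, 0.0, 1.0]], 'hand_eye': [[-0.0012624221800404544, -0.9650883308412014, -0.26192159125276404, 0.06683386901047782], [0.9999989539910464, -0.0010334565650999428, -0.001011921112951807, -0.0013417374014919048], [0.0007059086698201151, -0.26192259475209223, 0.9650886260086572, -0.142281590844223], [0.0, 0.0, 0.0, 1.0]]}
{'t': 0.15, 'q': array([-1.31713205,  0.47763475,  0.02238029,  1.55617491, -0.01149952,
        1.10928406, -0.08309827]), 'joint_vel': array([-0.00148365, -0.00403643,  0.00151709, -0.00340774,  0.00012832,
       -0.0002406 ,  0.00011448]), 'joint_torque': array([ 3.62172606e-03, -5.96928477e+01,  1.61079928e+00, -2.81492579e+01,
        1.27953541e-02,  6.52295596e-03,  1.55595848e-05]), 'eef_pos': array([0.23877045, 0.63089981, 0.23055413]), 'tool_rot': array([-6.81236766e-05,  1.79902090e-01,  9.83684282e-01, -6.82821676e-04]), 'contact_force': array([ 0.61174624, -0.90439442, -0.0025533 ]), 'torque': array([ 0.00930546, -0.0253692 , -0.00933443]), 'gripper_width': 1.0000346544681349} 0.0187
```

View pics/scene0.png

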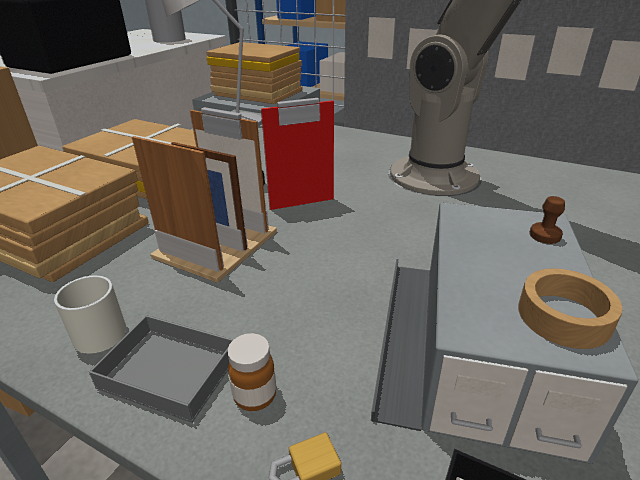

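View pics/side0.png

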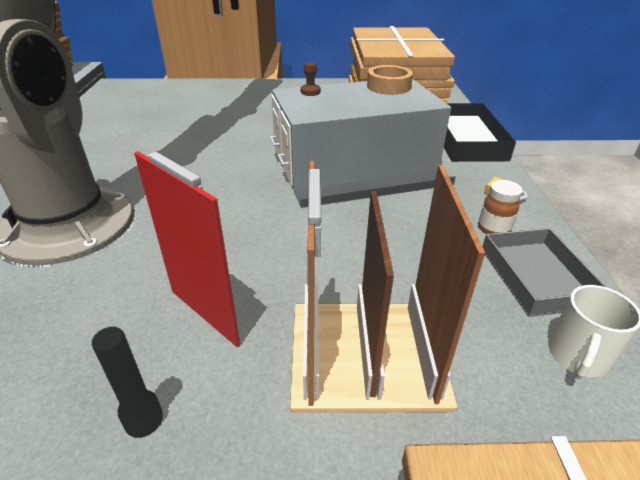

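View pics/wrist0.png

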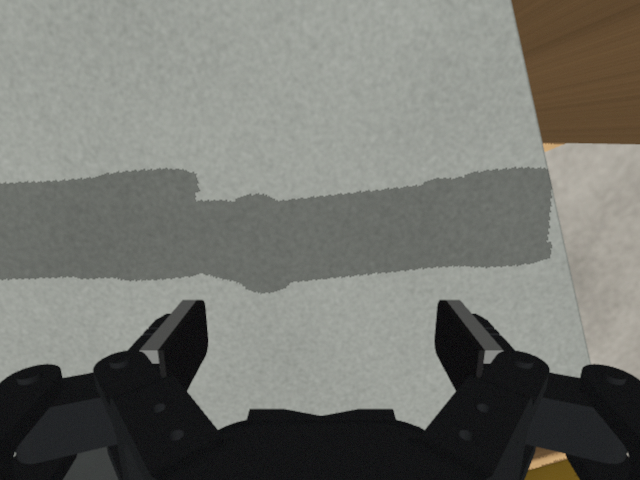

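```bash
cat > h.py <<'E'
import numpy as np, cv2
from station import *
C={c:calibration(c) for c in("scene","side")}
def cam(c):
    k=C[c] ; return np.array(k["mtx"]),np.array(k["R"]),np.array(k["t"])
def proj(c,X):
    K,R,t=cam(c); p=(K@(R@np.atleast_2d(X).T+t[:,None])).T; return p[:,:2]/p[:,2:]
def atz(c,uv,z):
    K,R,t=cam(c); o=-R.T@t; d=R.T@np.linalg.inv(K)@np.array([*uv,1.]); return o+d*(z-o[2])/d[2]
def tri(a,b):
    P=[]
    for c in("scene","side"):
        K,R,t=cam(c); P.append(K@np.c_[R,t])
    X=cv2.triangulatePoints(P[0],P[1],np.array(a,float).reshape(2,1),np.array(b,float).reshape(2,1)); return (X[:3]/X[3]).ravel()
def crop(src,dst,x0,y0,x1,y1,f):
    im=cv2.imread(src)[y0:y1,x0:x1]; cv2.imwrite(dst,cv2.resize(im,None,fx=f,fy=f,interpolation=cv2.INTER_CUBIC))
E
python3 - <<'E'
from h import *
crop("pics/scene0.png","pics/c1.png",120,80,350,290,3)
crop("pics/side0.png","pics/c2.png",130,140,490,420,2)
crop("pics/scene0.png","pics/c3.png",360,190,640,470,2)
crop("pics/side0.png","pics/c4.png",260,50,460,210,4)
for n in["clipboard","ledge"]:
  for c in("scene","side"):
    for r in regions_of(n,c): 
        ys,xs=np.nonzero(r["region"]); print(n,c,r["conf"],r["point"],xs.min(),xs.max(),ys.min(),ys.max())
E
```

```text
clipboard scene 0.96 [238.9, 143.6] 190 267 108 230
clipboard scene 0.82 [297.4, 147.2] 261 333 99 208
clipboard side 0.74 [192.1, 236.6] 135 239 152 345
clipboard side 0.63 [311.1, 249.3] 308 321 162 405
ledge scene 0.91 [488.7, 354.5] 371 637 203 463
ledge side 0.82 [358.1, 141.9] 271 454 79 206
```

View pics/c1.png

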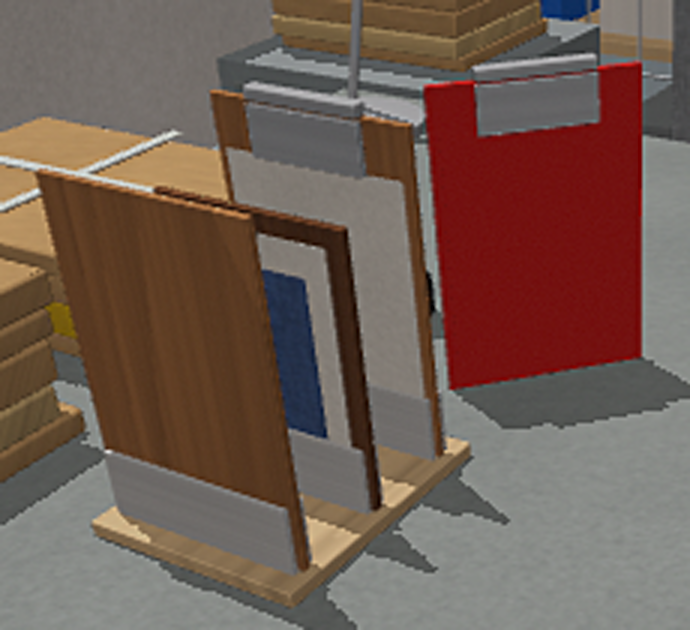

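View pics/c2.png

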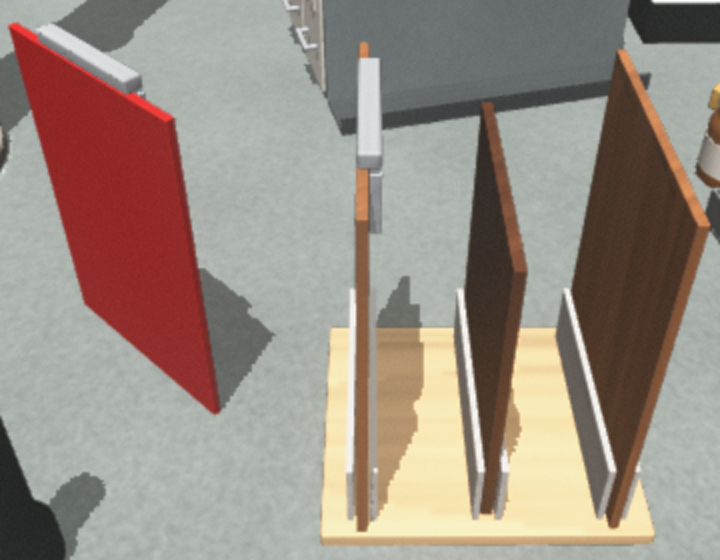

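View pics/c3.png

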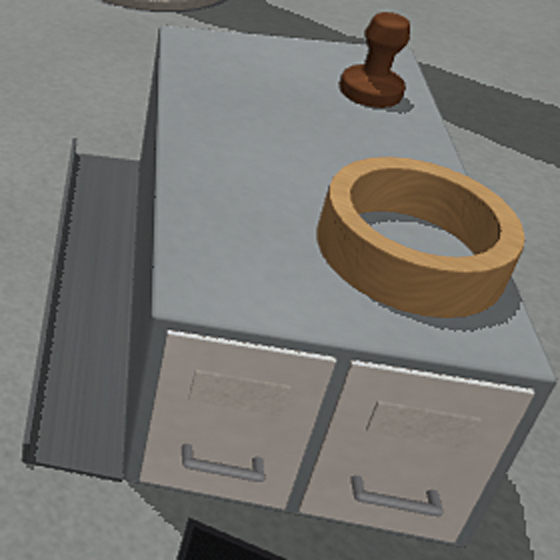

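View pics/c4.png

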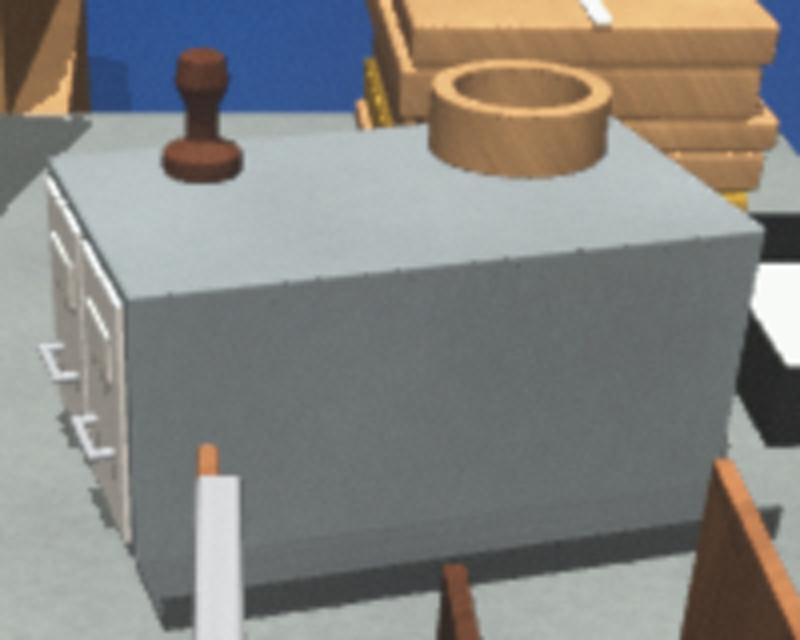

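Run:
```python
from h import *
for c in C: 
    K,R,t=cam(c); print(c,-R.T@t)
f=lambda n,a,b:print(n,tri(a,b).round(4))
f("cab far",(440,203.5),(291.5,125)); f("cab near",(436,348.5),(450.8,107.8))
for c,uv in(("scene",(440,203.5)),("scene",(436,348.5)),("side",(291.5,125)),("side",(450.8,107.8))): print(c,atz(c,uv,.15).round(4))
f("clipb lowy",(190.7,110),(310.7,250)); f("clipb hiy",(257,121.3),(312,162))
for c,uv in(("scene",(190.7,110)),("scene",(257,121.3)),("side",(310.7,250)),("side",(312,162))): print(c,atz(c,uv,.252).round(4))
# red board
f("red", (262,108),(219,200)); f("red2",(333,101),(136,153))
# lip outer ends floor: scene far (397.5,260 top), near bottom
print("lip far top",atz("scene",(397.5,260),.02), "lip near top", atz("scene",(374,413),.02))
print("lip side L", atz("side",(300.5,199.5),.02), "R",atz("side",(455,177),.02))
```

```text
scene [1.11181472 0.25028408 0.51794522]
side [ 0.45501374 -0.68367736  0.48949841]
cab far [0.4244 0.1127 0.1459]
cab near [0.7515 0.1962 0.1467]
scene [0.4315 0.1142 0.15  ]
scene [0.7538 0.197  0.15  ]
side [0.4249 0.1025 0.15  ]
side [0.7488 0.1861 0.15  ]
clipb lowy [ 0.4563 -0.3905  0.25  ]
clipb hiy [ 0.459  -0.2305  0.2502]
scene [ 0.46   -0.3862  0.252 ]
scene [ 0.4605 -0.2283  0.252 ]
side [ 0.4567 -0.3936  0.252 ]
side [ 0.4597 -0.2363  0.252 ]
red [ 0.3597 -0.2888  0.2385]
red2 [ 0.2422 -0.182   0.2372]
lip far top [0.44316153 0.05357082 0.02      ] lip near top [0.76917843 0.13809197 0.02      ]
lip side L [0.43988991 0.04643702 0.02      ] R [0.76796805 0.13025427 0.02      ]
```

Candidates for "the clipboard":
- Brown board with clip and white sheet in the rack: scene (239,144), side (312,200).
- Red clip board: scene (297,147), side (192,237). This is the look-alike.
- Blank brown board: scene (180,200). It has no clip.
- Framed board: scene (225,200).

I choose the brown one with clip and paper. The crop shows its steel clip and white sheet facing +x, in the rack's lowest-x slot.

Measured: the clipboard is at about (0.458, -0.310) with its top at z = 0.25, which matches 12 + 240 mm. The cabinet edge is at z ≈ 0.147 and 338 mm long, which also fits. Next I raise the tool and test the motion.

>>> send_rows:
  motion: "1 -0.5 4 0 0 0 0; 1 -0.5 4 0 0 0 0; 1 -0.5 4 0 0 0 0; 1 -1 4 0 0 0 0; 1 -1 4 0 0 0 0"
  newtons: 40

```text
t: 0.77
eef_pos: [0.2827, 0.5911, 0.4231]
tool_rot: [-0.003, 0.176, 0.984, -0.012]
contact_force: [1.2, 1.1, -0.5]
gripper_width: 0.999
```

```bash
python3 -c "
from station import *
o=get_obs();print(o['t'],o['q'].round(3),o['eef_pos'])"
```

```text
0.7667 [-1.256  0.357  0.053  1.31  -0.02   1.499  0.013] [0.28270581 0.59107923 0.42306932]
```

>>> send_rows:
  motion: "3.5 -1.9 0 0 0 -3 0; 3.4 -2.1 0 0 0 -3 0; 3.2 -2.4 0 0 0 -3 0; 3 -2.6 0 0 0 -3 0; 2.8 -2.8 0 0 0 -3 0; 2.6 -3 0 0 0 -3 0; 2.4 -3.2 0 0 0 -3 0; 2.2 -3.3 0 0 0 -3 0; 1.9 -3.5 0 0 0 -3 0; 1.6 -3.6 0 0 0 -3 0; 1.4 -3.7 0 0 0 -3 0; 1 -3.8 0 0 0 -3 0; 0.7 -3.9 0 0 0 -3 0; 0.3 -4 0 0 0 -3 0; 0 -4 0 0 0 -3 0; -0.3 -4 0 0 0 -3 0; -0.6 -4 0 0 0 -3 0; -0.9 -3.9 0 0 0 -3 0"

```text
t: 2.27
eef_pos: [0.572, -0.0232, 0.4356]
tool_rot: [-0.002, 0.616, 0.788, 0.002]
contact_force: [0.6, -0.5, 0.8]
gripper_width: 0.999
```

>>> send_rows:
  motion: "-1.4 -3.7 0 0 0 -2 0; -1.4 -3.7 0 0 0 -2 0; -1.4 -3.7 -0.5 0 0 -2 0; -1.4 -3.7 -0.5 0 0 -2 0; -1.4 -3.7 -0.5 0 0 -2 0; -1.4 -3.7 -0.5 0 0 -2 0; -1.4 -3.3 -0.5 0 0 -2 0; -1 -2.5 0 0 0 -1 0; 0 0 0 0 0 0 0; 0 0 0 0 0 0 0"

```text
t: 3.1
eef_pos: [0.4497, -0.326, 0.4121]
tool_rot: [0.002, 0.725, 0.689, 0.003]
contact_force: [0.6, 0.1, -0.4]
gripper_width: 1.002
```

```bash
cat >> h.py <<'E'
from scipy.spatial.transform import Rotation as Ro
def pose():
    o=get_obs(); w,x,y,z=o['tool_rot']; return o,np.array(o['eef_pos']),Ro.from_quat([x,y,z,w])
def status():
    o,p,R=pose(); M=R.as_matrix(); print('t',round(o['t'],2),'p',p.round(4),'yaw_y',np.degrees(np.arctan2(M[1,1],M[0,1])).round(2),'y',M[:,1].round(3),'z',M[:,2].round(3),'q',o['q'].round(2),'F',o['contact_force'].round(1),'g',o['gripper_width'])
def watz(p,R,uv,z):
    k=calibration("wrist");H=np.array(k['hand_eye']);M=R.as_matrix()
    d=M@H[:3,:3]@np.linalg.inv(np.array(k['mtx']))@np.array([*uv,1.]); o=p+M@H[:3,3]
    return o+d*(z-o[2])/d[2]
def wproj(p,R,X):
    k=calibration("wrist");H=np.array(k['hand_eye']);M=R.as_matrix()
    Y=(M.T@(np.atleast_2d(X)-p).T).T; Y=(H[:3,:3].T@(Y-H[:3,3]).T).T; q=(np.array(k['mtx'])@Y.T).T; return q[:,:2]/q[:,2:]
E
python3 - <<'E'
from h import *
status(); o,p,R=pose(); im=read_camera("wrist"); cv2.imwrite("pics/w1.png",im[:,:,::-1])
E
```

```text
t 3.1 p [ 0.4497 -0.326   0.4121] yaw_y -2.94 y [ 0.999 -0.051  0.007] z [ 0.007  0.002 -1.   ] q [-0.11  0.17  0.75  1.63 -0.13  1.39  0.6 ] F [ 0.6  0.1 -0.4] g 1.0018320711071738
```

View pics/w1.png

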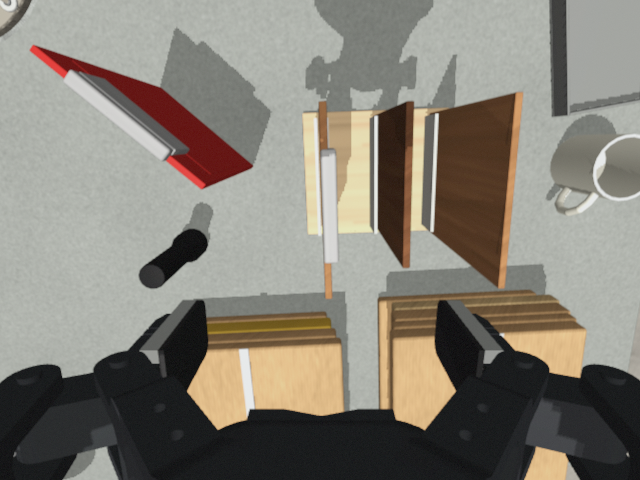

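Run:
```python
from h import *
crop("pics/w1.png","pics/w1c.png",280,90,380,310,3)
o,p,R=pose()
for uv,z in(((323.5,102),.252),((329,297),.252),((329,150.5),.262),((332,262.5),.262),((205,187),.245),((252,166),.25)): print(uv,watz(p,R,uv,z).round(4))
```

```text
(323.5, 102) [ 0.4561 -0.235   0.252 ]
(329, 297) [ 0.4528 -0.3922  0.252 ]
(329, 150.5) [ 0.4583 -0.2701  0.262 ]
(332, 262.5) [ 0.4566 -0.3581  0.262 ]
(205, 187) [ 0.3573 -0.294   0.245 ]
(252, 166) [ 0.3977 -0.2791  0.25  ]
```

View pics/w1c.png

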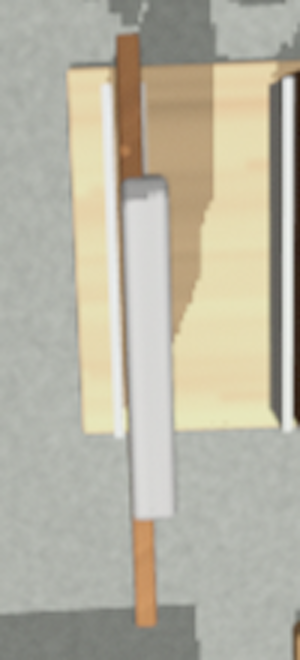

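>>> send_rows:
  motion: "0.5 0.7 -2.5 -0.1 0.4 1 0; 0.4 0.6 -3 0 0 1 0; 0 0 -3 0 0 0 0; 0 0 -2 0 0 0 0; 0 0 0 0 0 0 0; 0 0 0 0 0 0 0"

```text
t: 3.65
eef_pos: [0.4644, -0.3055, 0.3058]
tool_rot: [0.002, 0.707, 0.707, 0.002]
contact_force: [-0.4, -0.2, 1.7]
gripper_width: 1.002
```

Run:
```python
from h import *
status(); o,p,R=pose(); im=read_camera("wrist"); cv2.imwrite("pics/w2.png",im[:,:,::-1])
```

```text
t 3.65 p [ 0.4644 -0.3055  0.3058] yaw_y -0.06 y [ 1.    -0.001  0.006] z [ 0.006  0.001 -1.   ] q [-0.11  0.25  0.71  1.79 -0.18  1.16  0.65] F [-0.4 -0.2  1.7] g 1.0020335163263296
```

View pics/w2.png

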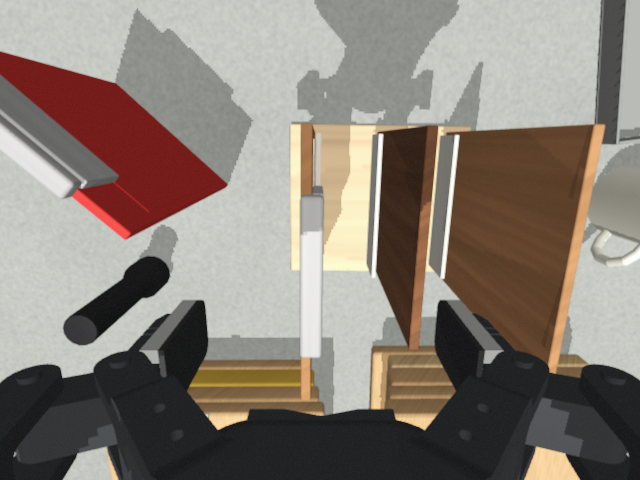

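Run:
```python
from h import *
crop("pics/w2.png","pics/w2c.png",280,110,350,410,2.5)
o,p,R=pose();status()
for uv,z in(((307,125),.252),((306.5,400),.252),((312.5,198),.262),((312,357),.262)): print(uv,watz(p,R,uv,z).round(4))
```

```text
t 3.7 p [ 0.4646 -0.3053  0.3059] yaw_y -0.04 y [ 1.    -0.001  0.006] z [ 0.006  0.001 -1.   ] q [-0.11  0.25  0.71  1.79 -0.18  1.16  0.65] F [-0.5  1.  -0.6] g 1.001767149414193
(307, 125) [ 0.457  -0.2337  0.252 ]
(306.5, 400) [ 0.4549 -0.3917  0.252 ]
(312.5, 198) [ 0.4596 -0.2683  0.262 ]
(312, 357) [ 0.4587 -0.3563  0.262 ]
```

View pics/w2c.png

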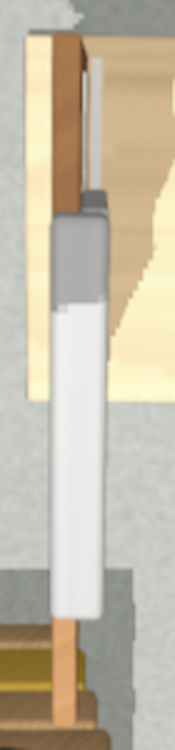

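>>> send_rows:
  motion: "-0.5 -0.6 0 0 0.3 -0.6 0; 0 0 -1 0 0 0 0; 0 0 0 0 0 0 0"

```text
t: 3.95
eef_pos: [0.4617, -0.3118, 0.299]
tool_rot: [0.003, 0.71, 0.704, 0.002]
contact_force: [-0.3, -0.5, -0.9]
gripper_width: 0.998
```

```bash
python3 -c "
from h import *
status()"
```

```text
t 3.95 p [ 0.4617 -0.3118  0.299 ] yaw_y -0.54 y [ 1.    -0.009  0.006] z [ 0.006 -0.001 -1.   ] q [-0.1   0.25  0.72  1.8  -0.18  1.15  0.66] F [-0.3 -0.5 -0.9] g 0.9976691127451638
```

>>> send_rows:
  motion: "-0.3 0 -2 0 0.3 0 0; 0 0 -2 0 0.3 0 0; 0 0 -2 0 0 0 0; 0 0 -1.5 0 0 0 0; 0 0 -0.8 0 0 0 0; 0 0 0 0 0 0 0"

```text
t: 4.45
eef_pos: [0.461, -0.3153, 0.218]
tool_rot: [0.004, 0.711, 0.703, 0.0]
contact_force: [-0.5, -0.6, -0.7]
gripper_width: 1.004
```

```bash
python3 -c "
from h import *
status()"
```

```text
t 4.45 p [ 0.461  -0.3153  0.218 ] yaw_y -0.68 y [ 1.    -0.012  0.006] z [ 0.006 -0.005 -1.   ] q [-0.05  0.35  0.68  1.89 -0.26  0.98  0.73] F [-0.5 -0.6 -0.7] g 1.0040280995623447
```

>>> send_rows:
  motion: "-0.2 0.3 -0.4 0 0 0 0; 0 0 0 0 0 0 0; 0 0 0 0 0 0 0.6; 0 0 0 0 0 0 0.7; 0 0 0 0 0 0 0.8"
  newtons: 50

```text
t: 4.87
eef_pos: [0.4605, -0.3135, 0.2171]
tool_rot: [0.007, 0.712, 0.703, 0.001]
contact_force: [-0.1, -0.7, -0.9]
gripper_width: 0.605
```

```bash
python3 -c "
from h import *
status()"
```

```text
t 4.87 p [ 0.4605 -0.3135  0.2171] yaw_y -0.71 y [ 1.    -0.012  0.011] z [ 0.011 -0.007 -1.   ] q [-0.06  0.34  0.68  1.9  -0.26  0.97  0.73] F [-0.1 -0.7 -0.9] g 0.6051703884858886
```

>>> send_rows:
  motion: "-0.1 0 -0.4 0.5 0.8 0 0.6; 0 0 0 0 0 0 0.7; 0 0 0 0 0 0 1; 0 0 0 0 0 0 1; 0 0 0 0 0 0 1; 0 0 0 0 0 0 1"
  newtons: 50

```text
t: 5.37
eef_pos: [0.4604, -0.3139, 0.2141]
tool_rot: [-0.001, 0.711, 0.703, -0.0]
contact_force: [-0.1, 0.2, 0.6]
gripper_width: 0.132
```

```bash
python3 -c "
from h import *
status()"
```

```text
t 5.37 p [ 0.4604 -0.3139  0.2141] yaw_y -0.7 y [ 1.    -0.012 -0.002] z [-0.002  0.002 -1.   ] q [-0.05  0.35  0.68  1.89 -0.26  0.99  0.73] F [-0.1  0.2  0.6] g 0.1318668447742018
```

>>> send_rows:
  motion: "0 0 0 0 0 0 1; 0 0 0 0 0 0 1; 0 0 1 0 0 0 1; 0 0 2 0 0 0 1; 0 0 2 0 0 0 1; 0 0 2 0 0 0 1; 0 0 2 0 0 0 1; 0 0 2 0 0 0 1; 0 0 2 0 0 0 1; 0 0 1 0 0 0 1; 0 0 0 0 0 0 1"

```text
t: 6.28
eef_pos: [0.456, -0.3116, 0.36]
tool_rot: [-0.005, 0.712, 0.702, -0.002]
contact_force: [0.3, 0.1, -3.5]
gripper_width: 0.132
```

Run:
```python
from h import *
status(); cv2.imwrite("pics/s3.png",read_camera("side")[:,:,::-1]);cv2.imwrite("pics/sc3.png",read_camera("scene")[:,:,::-1])
```

```text
t 6.28 p [ 0.456  -0.3116  0.36  ] yaw_y -0.85 y [ 1.    -0.015 -0.01 ] z [-0.009  0.005 -1.   ] q [-0.12  0.21  0.73  1.71 -0.14  1.29  0.63] F [ 0.3  0.1 -3.5] g 0.13155845841057062
```

View pics/s3.png

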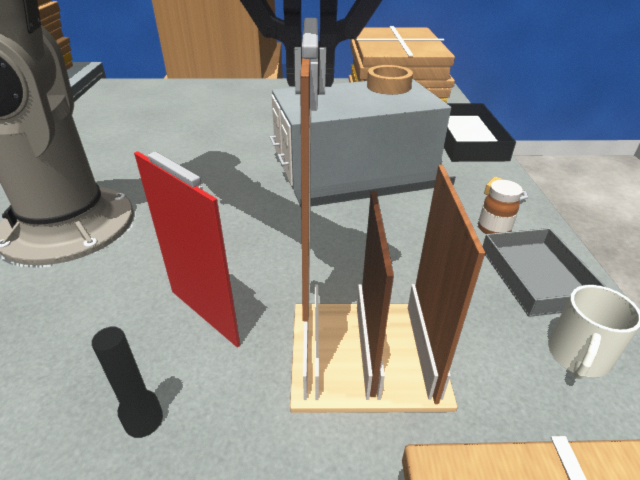

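View pics/sc3.png

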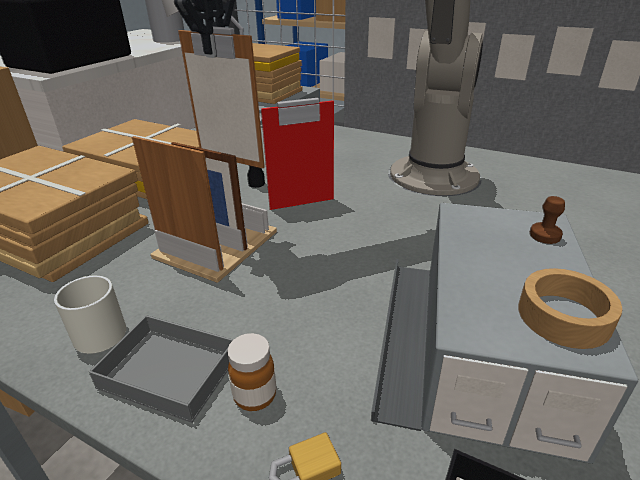

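>>> send_rows:
  motion: "0 2 0.8 0 -0.5 0 1; 0 3.5 0.8 0 0 0 1; 0 3.5 0.6 0 0 0 1; 0 3.5 0.6 0 0 0 1; 0 3.5 0.4 0 0 0 1; 0 3.5 0.2 0 0 0 1; 0 3.5 0 0 0 -2 1; 0.5 3 0 0 0 -4 1; 1 2 0 0 0 -5 1; 1 2 0 0 0 -5 1; 1 2 0 0 0 -5 1; 1 1.5 0 0 0 -5 1; 1 1.5 0 0 0 -5 1; 1 1 0 0 0 -5 1; 1 1 0 0 0 -5 1; 1 0.5 0 0 0 -5 1; 0 0 0 0 0 -4 1; 0 0 0 0 0 0 1"
  newtons: 60

```text
t: 7.88
eef_pos: [0.5235, 0.0846, 0.361]
tool_rot: [-0.018, 0.949, 0.315, -0.017]
contact_force: [-0.3, -1.1, -3.0]
gripper_width: 0.132
```

Run:
```python
from h import *
status(); cv2.imwrite("pics/sc4.png",read_camera("scene")[:,:,::-1])
```

```text
t 7.88 p [0.5235 0.0846 0.361 ] yaw_y -53.34 y [ 0.596 -0.801 -0.045] z [-0.043  0.024 -0.999] q [-0.62  0.16  0.42  1.72 -0.1   1.32 -1.11] F [-0.3 -1.1 -3. ] g 0.13247333473469636
```

View pics/sc4.png

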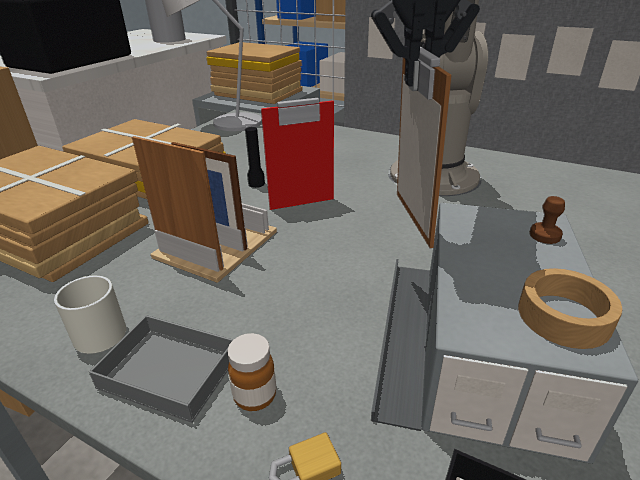

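```bash
cat >> h.py <<'E'
L=np.array([.596,.1245,.003]); YAW=np.radians(14.4); HT=.202
ex=np.array([np.cos(YAW),np.sin(YAW),0]); ny=np.array([-np.sin(YAW),np.cos(YAW),0]); uz=np.array([0,0,1.])
def target(a,yf,zf,xf=0.):
    a=np.radians(a); yl=ny*np.cos(a)-uz*np.sin(a); zl=ny*np.sin(a)+uz*np.cos(a)
    P=L+ex*xf+ny*yf/1000+uz*zf/1000-.003*yl+HT*zl
    M=np.c_[np.cross(-yl,-zl),-yl,-zl]
    return P,Ro.from_matrix(M)
def delta(*k):
    o,p,R=pose(); P,T=target(*k)
    print('target',P.round(4),'d_cm',((P-p)*100).round(2),'rot',np.degrees((T*R.inv()).as_rotvec()).round(2))
def where():
    o,p,R=pose(); M=R.as_matrix(); yl=-M[:,1]; zl=-M[:,2]; f=p-HT*zl+.003*yl-L
    lx=np.cross(yl,zl)
    print('lean',np.degrees(np.arcsin(zl@ny)).round(2),'roll',np.degrees(np.arcsin(zl@ex)).round(2),'yawerr',np.degrees(np.arctan2(lx@ny,lx@ex)).round(2),'foot x,y,z mm',(f@ex*1e3).round(1),(f@ny*1e3).round(1),(f[2]*1e3).round(1),'F x,n,z',np.round([o['contact_force']@ex,o['contact_force']@ny,o['contact_force'][2]],1),'t',round(o['t'],2),'g',round(o['gripper_width'],3))
E
python3 -c "
from h import *
where(); delta(0,-18,180); delta(15,-18,170);delta(15,-18,60);print(target(20,-27.2,1)[0])"
```

```text
lean -1.93 roll 2.1 yawerr 22.53 foot x,y,z mm -88.9 -10.8 156.2 F x,n,z [ 0.2  0.1 -3.6] t 7.93 g 0.131
target [0.6012 0.1042 0.385 ] d_cm [7.8  1.94 2.42] rot [ -1.82  -2.22 -22.5 ]
target [0.5882 0.1549 0.3689] d_cm [6.49 7.01 0.81] rot [-15.43  -8.75 -22.17]
target [0.5882 0.1549 0.2589] d_cm [  6.49   7.01 -10.19] rot [-15.43  -8.75 -22.17]
[0.58628394 0.16234157 0.19484397]
```

>>> send_rows:
  motion: "1.2 0.8 0.8 -2 -1.5 -4 1; 1.2 1.2 0.8 -2.6 -1.5 -4 1; 1.1 1.2 0.3 -2.6 -1.5 -4 1; 1.1 1.2 0 -2.6 -1.5 -4 1; 1 1.2 0 -2.6 -1.5 -4 1; 0.5 0.7 0 -2 -1 -2 1; 0 0 0 0 0 0 1; 0 0 0 0 0 0 1"

```text
t: 8.6
eef_pos: [0.5819, 0.1453, 0.3732]
tool_rot: [0.126, 0.984, 0.124, 0.014]
contact_force: [0.5, -2.0, -2.6]
gripper_width: 0.129
```

```bash
python3 -c "
from h import *
where();delta(15,-18,60)"
```

```text
lean 14.59 roll 0.19 yawerr -0.08 foot x,y,z mm -9.2 -24.3 173.9 F x,n,z [ 0.  -2.  -2.6] t 8.6 g 0.129
target [0.5882 0.1549 0.2589] d_cm [  0.63   0.96 -11.43] rot [-0.35 -0.27  0.08]
```

>>> send_rows:
  motion: "0.4 0.6 -2 0 0 0 1; 0.3 0.4 -3 0 0 0 1; 0 0 -3 0 0 0 1; 0 0 -3 0 0 0 1; 0 0 -1.5 0 0 0 1; 0 0 0 0 0 0 1; 0 0 0 0 0 0 1"

```text
t: 9.18
eef_pos: [0.5862, 0.1452, 0.2447]
tool_rot: [0.122, 0.984, 0.126, 0.012]
contact_force: [-0.2, 0.2, -2.3]
gripper_width: 0.135
```

Run:
```python
from h import *
where();delta(15,-18,15)
o,p,R=pose(); M=R.as_matrix(); yl=-M[:,1]; zl=-M[:,2]; lx=np.cross(yl,zl); f=p-HT*zl+.003*yl
for c in("scene","side"):
    im=read_camera(c)[:,:,::-1].copy()
    pts=[f+lx*a+yl*b+zl*h for a in(-.08,.08) for b in(-.003,.003) for h in(0,.24)]
    lp=[L+ex*a+ny*b+uz*h for a in(-.17,.17) for b,h in((-.03,.017),(-.03,0),(.03,0),(.03,.147))]
    im=cv2.resize(im,None,fx=2,fy=2,interpolation=cv2.INTER_CUBIC)
    for q,col in((pts,(0,255,0)),(lp,(255,0,255))):
        for u in proj(c,q): cv2.circle(im,tuple(int(round(v*2)) for v in u),2,col,-1)
    u=proj(c,f[None])[0]; 
    if c=="scene": im=im[300:900,640:1280]
    else: im=im[0:450,440:1060]
    cv2.imwrite(f"pics/o_{c}.png",im)
```

```text
lean 14.09 roll 0.38 yawerr 0.14 foot x,y,z mm -5.7 -23.8 45.1 F x,n,z [-0.1  0.2 -2.3] t 9.18 g 0.135
target [0.5882 0.1549 0.2139] d_cm [ 0.2   0.97 -3.08] rot [-0.78 -0.64 -0.13]
```

View pics/o_scene.png

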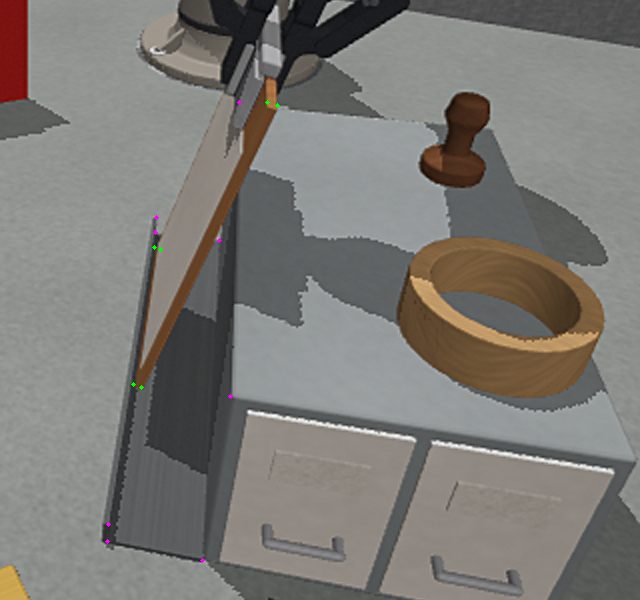

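View pics/o_side.png

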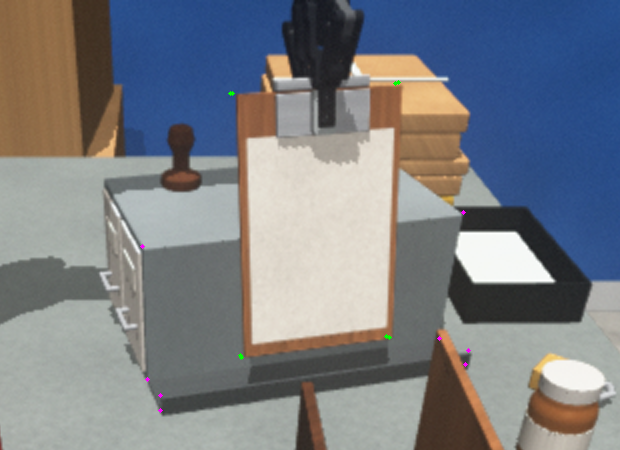

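>>> send_rows:
  motion: "0 0.9 -0.5 -0.7 -0.3 0 1; 0 0.2 -1.2 0 0 0 1; 0 0 -1 0 0 0 1; 0 0 0 0 0 0 1; 0 0 0 0 0 0 1"

```text
t: 9.7
eef_pos: [0.5895, 0.1594, 0.2209]
tool_rot: [0.126, 0.984, 0.126, 0.019]
contact_force: [0.6, 0.0, -3.1]
gripper_width: 0.134
```

```bash
python3 -c "
from h import *
where();delta(15,-18,2)"
```

```text
lean 14.69 roll -0.37 yawerr 0.22 foot x,y,z mm 3.7 -12.9 21.7 F x,n,z [ 0.5 -0.1 -3.1] t 9.7 g 0.134
target [0.5882 0.1549 0.2009] d_cm [-0.13 -0.45 -2.  ] rot [-0.38  0.23 -0.22]
```

>>> send_rows:
  motion: "0 -0.4 -0.6 0 0 0 1; 0 0 -0.6 0 0 0 1; 0 0 -0.3 0 0 0 1; 0 0 0 0 0 0 1"

```text
t: 10.03
eef_pos: [0.5895, 0.1548, 0.2044]
tool_rot: [0.127, 0.984, 0.126, 0.019]
contact_force: [-0.4, -0.5, -2.2]
gripper_width: 0.133
```

```bash
python3 -c "
from h import *
where();delta(15,-18,0)"
```

```text
lean 14.71 roll -0.36 yawerr 0.24 foot x,y,z mm 2.6 -17.4 5.3 F x,n,z [-0.5 -0.4 -2.2] t 10.03 g 0.133
target [0.5882 0.1549 0.1989] d_cm [-0.13  0.01 -0.55] rot [-0.36  0.23 -0.24]
```

>>> send_rows:
  motion: "0 0 -0.3 0 0 0 1; 0 0 0 0 0 0 1; 0 0 -0.2 0 0 0 1; 0 0 0 0 0 0 1"

```text
t: 10.37
eef_pos: [0.5908, 0.1551, 0.2004]
tool_rot: [0.126, 0.984, 0.126, 0.02]
contact_force: [-0.7, -1.2, -1.5]
gripper_width: 0.131
```

```bash
python3 -c "
from h import *
where();delta(15,-27,1)"
```

```text
lean 14.69 roll -0.51 yawerr 0.24 foot x,y,z mm 4.3 -17.4 1.3 F x,n,z [-1.  -1.  -1.5] t 10.37 g 0.131
target [0.5904 0.1462 0.1999] d_cm [-0.03 -0.89 -0.05] rot [-0.41  0.37 -0.24]
```

>>> send_rows:
  motion: "0.1 -0.4 0 0 0 0 1; 0 -0.3 0 0 0 0 1; 0 0 0 0 0 0 1"

```text
t: 10.62
eef_pos: [0.5922, 0.1479, 0.2008]
tool_rot: [0.126, 0.984, 0.126, 0.021]
contact_force: [-0.3, -0.1, -3.2]
gripper_width: 0.137
```

```bash
python3 -c "
from h import *
where()"
```

```text
lean 14.66 roll -0.57 yawerr 0.26 foot x,y,z mm 4.1 -24.6 1.6 F x,n,z [-0.3 -0.  -3.2] t 10.62 g 0.137
```

>>> send_rows:
  motion: "0 0 -0.2 0 0.3 0 1; 0 0 0 0 0 0 1; 0 -0.2 -0.2 0 0 0 1; 0 0 0 0 0 0 1"

```text
t: 10.95
eef_pos: [0.5954, 0.1476, 0.2008]
tool_rot: [0.124, 0.984, 0.126, 0.022]
contact_force: [0.2, -1.3, -1.5]
gripper_width: 0.135
```

```bash
python3 -c "
from h import *
where()"
```

```text
lean 14.43 roll -0.73 yawerr 0.32 foot x,y,z mm 7.7 -25.0 1.4 F x,n,z [-0.1 -1.3 -1.5] t 10.95 g 0.135
```

>>> send_rows:
  motion: "-0.2 0 -0.5 0 0.5 0 1; 0 0 0 0 0 0 1"

```text
t: 11.12
eef_pos: [0.5978, 0.1497, 0.2009]
tool_rot: [0.122, 0.984, 0.127, 0.023]
contact_force: [-0.4, -0.5, -3.9]
gripper_width: 0.13
```

```bash
python3 -c "
from h import *
where()"
```

```text
lean 14.2 roll -0.87 yawerr 0.45 foot x,y,z mm 11.0 -22.7 1.4 F x,n,z [-0.6 -0.4 -3.9] t 11.12 g 0.13
```

```bash
python3 -c "
from h import *
status()"
```

```text
t 11.12 p [0.5978 0.1497 0.2009] yaw_y -75.35 y [ 0.245 -0.938  0.245] z [ 0.076 -0.234 -0.969] q [-0.78  0.44  0.41  1.77  0.09  0.99 -1.77] F [-0.4 -0.5 -3.9] g 0.1300723278462714
```

>>> send_rows:
  motion: "0 0 0 0 0 0 1; 0 0 0 0 0 0 1"

```text
t: 11.28
eef_pos: [0.5978, 0.1497, 0.2007]
tool_rot: [0.122, 0.984, 0.127, 0.023]
contact_force: [0.3, 0.4, -3.3]
gripper_width: 0.131
```

Run:
```python
from h import *
where(); status()
for c in("scene","side"):
    im=read_camera(c)[:,:,::-1]; im=im[190:470,340:640] if c=="scene" else im[20:220,240:500]
    cv2.imwrite(f"pics/p_{c}.png",cv2.resize(im,None,fx=2.5 if c=="side" else 2,fy=2.5 if c=="side" else 2,interpolation=cv2.INTER_CUBIC))
```

```text
lean 14.19 roll -0.89 yawerr 0.45 foot x,y,z mm 11.2 -22.6 1.1 F x,n,z [ 0.4  0.3 -3.3] t 11.28 g 0.131
t 11.28 p [0.5978 0.1497 0.2007] yaw_y -75.35 y [ 0.245 -0.938  0.245] z [ 0.076 -0.234 -0.969] q [-0.78  0.44  0.41  1.77  0.09  0.99 -1.77] F [ 0.3  0.4 -3.3] g 0.13053625028011007
```

View pics/p_scene.png

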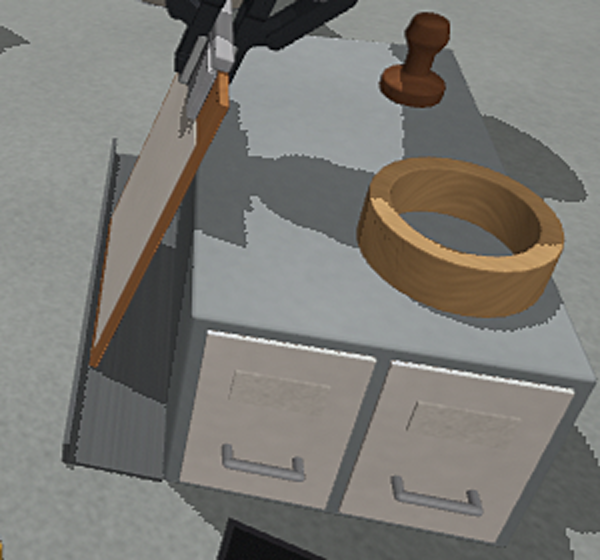

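View pics/p_side.png

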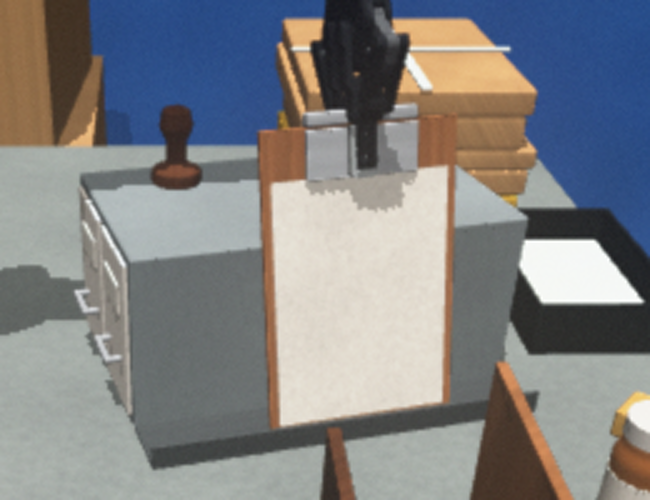

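>>> send_rows:
  motion: "-0.3 0 -0.5 0 0 0 1"

```text
t: 11.47
eef_pos: [0.5985, 0.1512, 0.1994]
tool_rot: [0.121, 0.984, 0.128, 0.027]
contact_force: [-4.1, 7.5, 51.8]
gripper_width: 0.129
```

```bash
python3 -c "
from h import *
where()"
```

```text
lean 14.16 roll -1.36 yawerr 0.54 foot x,y,z mm 13.9 -21.3 -0.2 F x,n,z [-2.1  8.3 51.8] t 11.47 g 0.129
```

```bash
python3 -c "
from h import *
delta(14.5,-22,2,.012);delta(17,-27,2,.012)"
```

```text
target [0.6012 0.1524 0.2013] d_cm [0.27 0.12 0.19] rot [-0.64  1.14 -0.55]
target [0.6004 0.1558 0.1991] d_cm [ 0.19  0.46 -0.03] rot [-3.06  0.51 -0.58]
```

>>> send_rows:
  motion: "0.2 0.1 0.3 -0.6 1.1 -0.5 1; 0 0 0 0 0 0 1; 0 0.2 0 -1.5 -0.2 0 1; 0 0 0 0 0 0 1"

```text
t: 11.8
eef_pos: [0.6004, 0.1545, 0.2023]
tool_rot: [0.139, 0.982, 0.125, 0.017]
contact_force: [0.1, 1.9, -4.1]
gripper_width: 0.133
```

```bash
python3 -c "
from h import *
where();delta(17,-27,1.5,.012);delta(19,-28,1.5,.012)"
```

```text
lean 16.07 roll 0.07 yawerr 0.04 foot x,y,z mm 11.5 -25.1 4.3 F x,n,z [ 0.5  1.8 -4.1] t 11.8 g 0.133
target [0.6004 0.1558 0.1986] d_cm [-0.    0.13 -0.37] rot [-0.88 -0.32 -0.04]
target [0.5989 0.1613 0.1965] d_cm [-0.15  0.69 -0.58] rot [-2.82 -0.81 -0.04]
```

>>> send_rows:
  motion: "0 0.2 -0.2 -1.2 -0.3 0 1; 0 0 0 0 0 0 1; -0.1 0.2 -0.2 -1.2 -0.3 0 1; 0 0 0 0 0 0 1"

```text
t: 12.13
eef_pos: [0.5977, 0.162, 0.1969]
tool_rot: [0.161, 0.979, 0.126, 0.019]
contact_force: [1.2, 0.2, -0.1]
gripper_width: 0.13
```

```bash
python3 -c "
from h import *
where();delta(19,-29,1,.012);delta(20,-29,1,.012)"
```

```text
lean 18.67 roll 0.08 yawerr 0.23 foot x,y,z mm 10.7 -25.9 1.6 F x,n,z [ 1.2 -0.1 -0.1] t 12.13 g 0.13
target [0.5992 0.1603 0.196 ] d_cm [ 0.15 -0.17 -0.09] rot [-0.28 -0.24 -0.23]
target [0.5984 0.1636 0.1948] d_cm [ 0.06  0.16 -0.2 ] rot [-1.25 -0.49 -0.23]
```

Foot on the floor, lean 18.7°, about 1–2 mm from the lip. Now I nudge it toward the lip.

>>> send_rows:
  motion: "0.1 -0.4 0 0 0 0 1; 0 0 0 0 0 0 1"

```text
t: 12.3
eef_pos: [0.5981, 0.1601, 0.1975]
tool_rot: [0.16, 0.979, 0.127, 0.019]
contact_force: [-0.9, 1.2, -3.3]
gripper_width: 0.13
```

Run:
```python
from h import *
where();delta(20,-29,1,.012)
for c in("scene","side"):
    im=read_camera(c)[:,:,::-1]; im=im[240:440,360:500] if c=="scene" else im[20:220,240:500]
    f=2.5 if c=="side" else 3
    cv2.imwrite(f"pics/r_{c}.png",cv2.resize(im,None,fx=f,fy=f,interpolation=cv2.INTER_CUBIC))
```

```text
lean 18.6 roll 0.05 yawerr 0.32 foot x,y,z mm 10.7 -27.6 2.1 F x,n,z [-0.5  1.4 -3.3] t 12.3 g 0.13
target [0.5984 0.1636 0.1948] d_cm [ 0.03  0.34 -0.27] rot [-1.32 -0.5  -0.32]
```

View pics/r_scene.png

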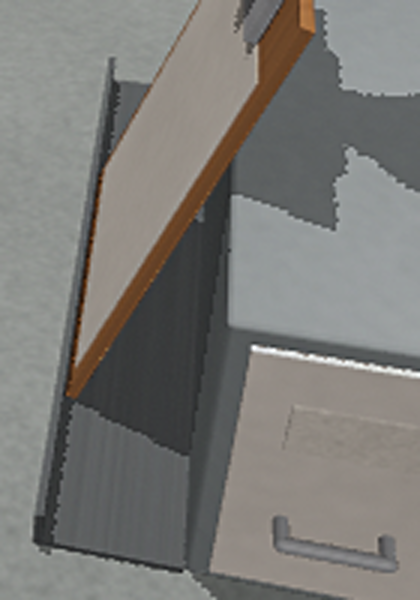

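>>> send_rows:
  motion: "0.1 -0.4 -0.1 0 0 -0.3 1; 0 0 0 0 0 0 1; 0 0.2 -0.2 -1 -0.3 0 1; 0 0 0 0 0 0 1"

```text
t: 12.73
eef_pos: [0.5978, 0.1631, 0.1965]
tool_rot: [0.166, 0.978, 0.125, 0.021]
contact_force: [-1.7, 1.6, -2.1]
gripper_width: 0.132
```

```bash
python3 -c "
from h import *
where();delta(20,-28,1,.012)"
```

```text
lean 19.28 roll 0.02 yawerr 0.12 foot x,y,z mm 11.3 -26.9 1.9 F x,n,z [-1.2  2.  -2.1] t 12.73 g 0.132
target [0.5981 0.1646 0.1948] d_cm [ 0.03  0.14 -0.17] rot [-0.68 -0.24 -0.12]
```

>>> send_rows:
  motion: "0 0 0 0 0 0 0.84; 0 0 0 0 0 0 0.8; 0 0 0 0 0 0 0.75; 0 0 0 0 0 0 0.7; 0 0 0 0 0 0 0.65; 0 0 0 0 0 0 0.65"

```text
t: 13.23
eef_pos: [0.5994, 0.158, 0.1964]
tool_rot: [0.17, 0.978, 0.123, 0.021]
contact_force: [-0.5, 0.7, -0.2]
gripper_width: 0.353
```

```bash
cat > snap.py <<'E'
import sys
from h import *
where();status()
for c in("scene","side"):
    im=read_camera(c)[:,:,::-1]; im=im[190:470,340:640] if c=="scene" else im[20:220,240:500]
    f=2.5 if c=="side" else 2
    cv2.imwrite(f"pics/{sys.argv[1]}_{c}.png",cv2.resize(im,None,fx=f,fy=f,interpolation=cv2.INTER_CUBIC))
E
python3 snap.py u
```

```text
lean 19.72 roll 0.06 yawerr -0.08 foot x,y,z mm 11.5 -33.8 2.2 F x,n,z [-0.3  0.8 -0.2] t 13.23 g 0.353
t 13.23 p [0.5994 0.158  0.1964] yaw_y -75.67 y [ 0.233 -0.912  0.337] z [ 0.083 -0.327 -0.941] q [-0.85  0.49  0.44  1.74  0.16  1.03 -1.86] F [-0.5  0.7 -0.2] g 0.3529509227280831
```

View pics/u_scene.png

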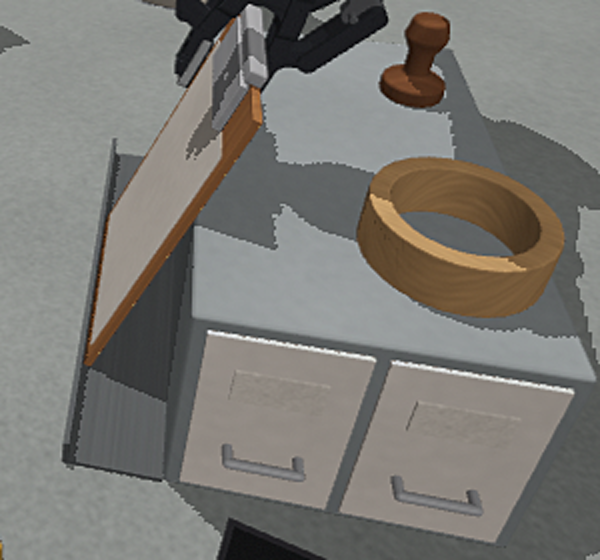

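View pics/u_side.png

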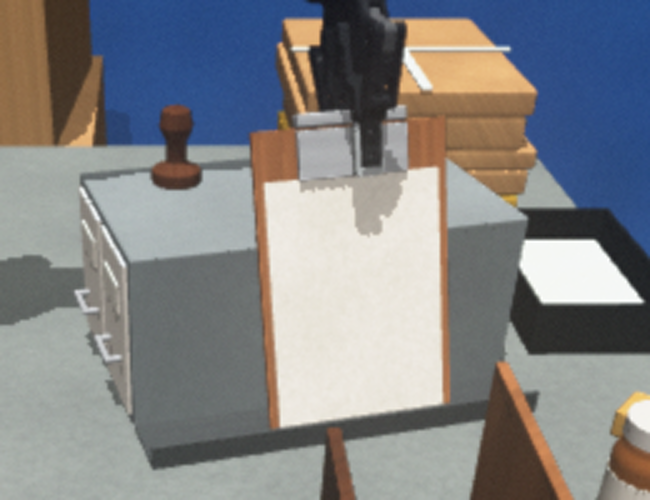

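>>> send_rows:
  motion: "-0.1 0.3 0 0 0 0 0.5; 0 0 0 0 0 0 0.4; 0 0 0 0 0 0 0.4; 0 0 0 0 0 0 0.4"

```text
t: 13.67
eef_pos: [0.5985, 0.1611, 0.1964]
tool_rot: [0.17, 0.978, 0.123, 0.021]
contact_force: [0.2, 0.1, 0.0]
gripper_width: 0.602
```

```bash
python3 snap.py v
```

```text
lean 19.73 roll 0.05 yawerr -0.09 foot x,y,z mm 11.3 -30.5 2.2 F x,n,z [0.2 0.  0. ] t 13.67 g 0.602
t 13.67 p [0.5985 0.1611 0.1964] yaw_y -75.68 y [ 0.233 -0.912  0.338] z [ 0.083 -0.327 -0.941] q [-0.86  0.49  0.44  1.74  0.16  1.03 -1.87] F [0.2 0.1 0. ] g 0.6018935252549844
```

View pics/v_scene.png

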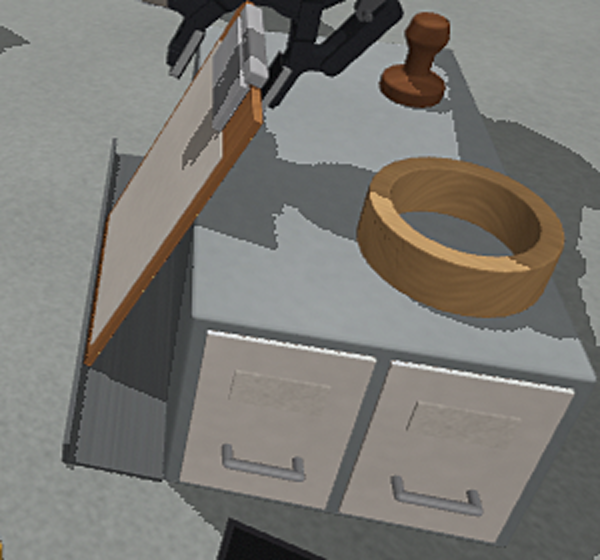

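View pics/v_side.png

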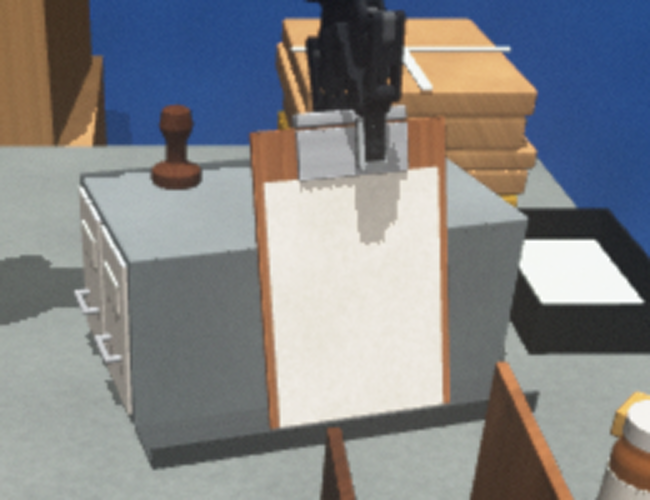

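>>> send_rows:
  motion: "-0.1 0.4 1.2 0 0 0 0.3; -0.15 0.6 1.9 0 0 0 0.2; -0.2 0.8 2.5 0 0 0 0.2; -0.25 1 2.8 0 0 0 0.2; -0.25 1 2.8 0 0 0 0.2; -0.25 1 3 0 0 0 0.2; 0 0 3 0 0 0 0.2; 0 0 3 0 0 0 0.2; 0 0 0 0 0 0 0.2; 0 0 0 0 0 0 0.2"

```text
t: 14.6
eef_pos: [0.5823, 0.2085, 0.4065]
tool_rot: [0.171, 0.977, 0.122, 0.019]
contact_force: [-0.1, -0.2, -1.2]
gripper_width: 0.8
```

Run:
```python
from h import *
status()
yf,zf,a=-.0272,.001,np.radians(20)
yl=ny*np.cos(a)-uz*np.sin(a); zl=ny*np.sin(a)+uz*np.cos(a); f=L+ex*.011+ny*yf+uz*zf
pts=[f+ex*x+yl*b+zl*h for x in(-.08,.08) for b in(-.003,.003) for h in(0,.24)]
for c in("scene","side"):
    raw=read_camera(c)[:,:,::-1].copy(); cv2.imwrite(f"pics/fin_{c}.png",raw)
    im=cv2.resize(raw,None,fx=2,fy=2,interpolation=cv2.INTER_CUBIC)
    for u in proj(c,pts): cv2.circle(im,tuple(int(round(v*2)) for v in u),2,(0,255,0),-1)
    im=im[300:900,640:1280] if c=="scene" else im[0:450,440:1060]
    cv2.imwrite(f"pics/f_{c}.png",im)
```

```text
t 14.6 p [0.5823 0.2085 0.4065] yaw_y -75.67 y [ 0.233 -0.911  0.339] z [ 0.078 -0.33  -0.941] q [-0.95  0.34  0.46  1.45  0.19  1.48 -1.85] F [-0.1 -0.2 -1.2] g 0.8003720823122692
```

View pics/f_scene.png

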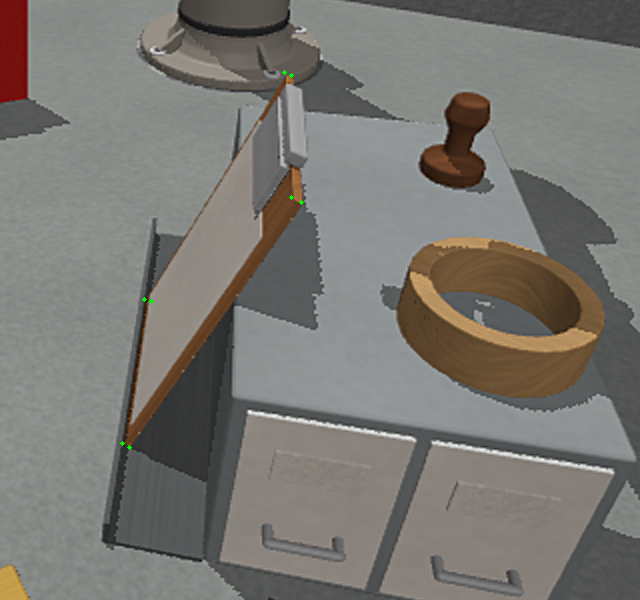

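View pics/f_side.png

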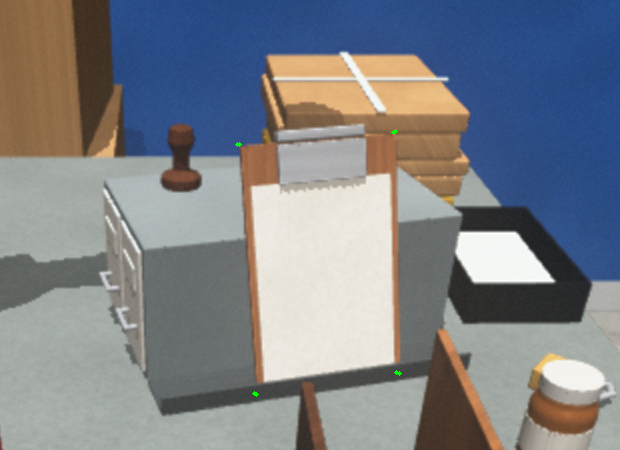

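View pics/fin_side.png

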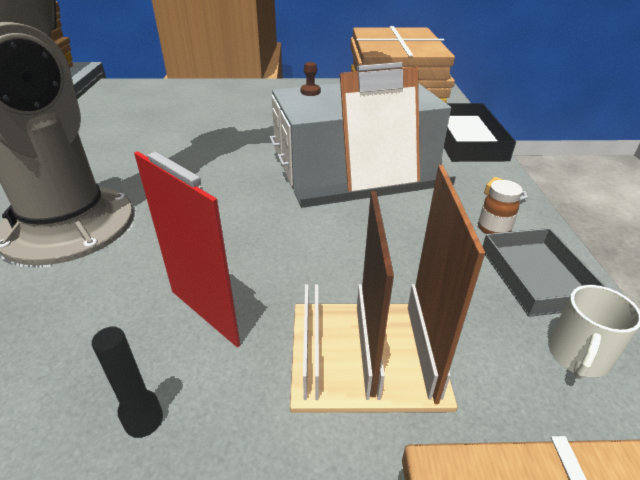

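The board matches the ideal 20° pose overlay within a few pixels in both views. The foot is behind the lip, and the gripper is clear and touching nothing. The blank board and the frame still stand in the rack. Next I check that it stays put, then hand in.

>>> send_rows:
  motion: "0 0 1 0 0 0 0.2; 0 0 0 0 0 0 0.2; 0 0 0 0 0 0 0.2; 0 0 0 0 0 0 0.2; 0 0 0 0 0 0 0.2; 0 0 0 0 0 0 0.2"

```text
t: 15.2
eef_pos: [0.581, 0.2069, 0.4122]
tool_rot: [0.174, 0.977, 0.122, 0.015]
contact_force: [-1.3, 1.5, 0.1]
gripper_width: 0.797
```

Run:
```python
from h import *
a=cv2.imread("pics/fin_side.png").astype(int); b=read_camera("side")[:,:,::-1].astype(int)
d=np.abs(a-b).max(2)[55:205,335:430]; print((d>40).sum())
status(); print(hand_in())
```

```text
2
t 15.25 p [0.5809 0.207  0.4121] yaw_y -75.57 y [ 0.234 -0.91   0.343] z [ 0.071 -0.336 -0.939] q [-0.94  0.34  0.46  1.44  0.19  1.5  -1.85] F [-0.5 -0.4  0.5] g 0.8031479543937654
the job is handed in; nothing more can be done
None
```

I took the brown clipboard out of the rack and leaned it on the ledge with its foot at the lip, clip up and paper facing out. I handed the job in at about 15.3 s of the 40 s.

**Last checks:**
- **Pose:** An overlay of the ideal 20° lean matched the board within a few pixels in both cameras. The foot is inside the lip, the back is on the cabinet's top edge, and the full width is on the ledge, about 11 mm off its middle.
- **Stability:** Between two side pictures 0.6 s apart the board did not move.
- **Gripper:** It ended about 0.2 m above its release position, clear of the board, with forces near zero.
- **Other boards:** The blank board and the photo frame still stand in the rack, and I did not touch the red look-alike.

**Less than clean:** While I lowered the board, its foot pressed briefly on the ledge floor, reading about 52 N at the wrist. That is below the 120 N wrist limit. The contact was through the held board, not the arm or gripper body. The two cameras disagreed by 2 to 10 mm on some points before I moved in closer.

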